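# Lock the handpiece rack and set the air valve

### The job

Swing the keeper bar of the handpiece rack shut over the two air handpieces until it snaps home, then take the air valve's wheel by its crank handle, close it clockwise onto its stop and back it off exactly two full turns. Finish still holding the crank handle gripped between the fingers, with the wheel at rest: do not let go at the end. Leave the handpieces in their slots and the other things on the bench where they lie.

Things in the scene. Friction and masses are not known exactly. Their poses are not given: they have to be found in the camera images.
- rack: fixed wooden handpiece rack, 150 x 150 mm, left or right of the robot, the valve on the other side; origin at its underside's centre; handpieces lie along its x, nose to -x (towards the robot within 0.35 rad); keeper pivot at x 0, y +58 mm, catch post at x 0, y -48 mm. Nothing on it but the keeper's knob is over 65 mm high
- keeper (a joint): keeper bar angle, rad: 0 = shut on its stop, bar across both handpieces along the rack's -y; up to 1.5 = open, free end swung towards the rack's -x. From above it shuts counter-clockwise. Starts at 0.8 to 1.35. A sprung steel ball in the catch post is its detent: the bar rides over it from 0.25 to 0.06 rad (about 3 N at the knob), then it pops up behind the bar and keeps it shut. Elsewhere it stays where left (under 1 N)
- keeper_knob (a point): point on the axis of the upright round knob (dark steel, 16 mm thick, 36 mm high, fixed on the bar) near the keeper bar's free end, 125 mm from the pivot axis; 20 mm above the bar's top, 16 mm below the knob's top, 81 mm above the bench. The steel bar is 14 mm wide, 8 mm thick
- keeper_pivot (a point): point on the keeper's vertical pivot axis, at the same height as keeper_knob
- valve: fixed brass globe valve on a 100 x 100 mm steel foot, pipe stubs along its y axis (160 mm over all); origin at the centre of its underside; upright stem on its z axis carries the wheel. Nothing but the crank handle is higher than 105 mm above the bench
- wheel (a joint): angle of the valve wheel, rad, counted over turns: 0 = closed, on its hard stop; grows counter-clockwise seen from above as the valve opens; two turns = 12.566. Starts 1.5 to 5 rad open; can open to 25.1. Stiff (about 3 N at the crank handle), stays where it is left
- wheel_center (a point): point on the wheel's vertical axis at mid rim, 96 mm above the bench. The dark steel wheel has three spokes and a 12 mm thick rim of 50 mm centre-line radius (112 mm over all)
- crank_handle: upright black crank handle on the wheel's rim, 50 mm from the wheel's axis, over one spoke; round, 16 to 18 mm thick, 46 mm high (104 to 150 mm above the bench); revolves freely on its own pin, so it can be gripped and led round in a circle without turning the hand; origin at the centre of its lower end. At wheel angle 0 it stands on the valve's +x side
- handle_grip (a point): point on the crank handle's axis, 29 mm above its lower end and 133 mm above the bench: the place to grip it
- handpiece_a: aluminium air handpiece, 24 mm thick, barrel 130 mm and 190 mm over all, loose, lying along the rack's x in the slot on the pivot's side (+y of the rack), nose to the rack's -x, its top 46 mm above the bench; origin under the middle of its barrel
- handpiece_b: dark steel air handpiece, same size, in the other slot (-y of the rack)
- big_file: half-round hand file, 255 mm long, wooden handle, lying on the bench between rack and valve; origin under its middle
- needle_file: thin steel needle file, 165 mm long, lying near the robot; origin under its middle
- ring_mandrel: steel ring mandrel with wooden end, 280 mm long, 22 mm thick, lying beyond the rack and valve; origin under its middle
- brass_ring: plain brass ring, 23 mm across, 5 mm high, lying near the robot; origin at the centre of its underside
- hammer: small hammer lying beyond the rack and valve; origin under it
- jar: small amber glass jar with steel lid, 56 mm across, 60 mm high; origin at the centre of its underside
There are look-alikes about, which are no part of the job. Leave any purple look-alike of the rack alone. Leave any red or turquoise look-alike of the valve alone.

How it is judged (in metres and radians):
On the way, in this order (a step that is already met when the one before it is completed fails the run):
1. the keeper bar is shut and snapped home over the handpieces (value of joint keeper below 0.03 rad), for 0.2 s.
2. then the valve wheel is closed onto its stop (value of joint wheel below 0.06 rad and value of joint keeper below 0.03 rad), for 0.2 s.
At the end, for the whole second after the job is handed in: Keeper bar shut (within 0.03 rad); wheel, after closing to its stop (within 0.06 rad), two turns open (12.566 +- 0.17 rad) and at rest (under 0.15 rad/s); fingers gripping the crank handle (over 2 N, grasp point within 30 mm of handle_grip); handpieces within 25 mm of where they were (value of joint keeper below 0.03 rad and value of joint wheel between 12.3964 and 12.7364 rad and velocity of joint wheel between -0.15 and 0.15 rad/s and contact force between the fingers and crank_handle above 2 N and distance between the grasp point and handle_grip below 0.03 m and distance of each of handpiece_a, handpiece_b from where it was at the start of the episode below 0.025 m); the arm keeps its last pose, push and grip.
It fails at once if a handpiece is shifted more than 25 mm in its slot or taken out (distance of any of handpiece_a, handpiece_b from where it was at the start of the episode above 0.025 m).
It fails at once if another loose thing on the bench is shifted more than 30 mm (distance of any of big_file, needle_file, ring_mandrel, brass_ring, hammer, jar from where it was at the start of the episode above 0.03 m).
It also fails if it takes over 66 s, if anything falls off the work surface, if the arm or the gripper's body presses on something with over 40 N, if the wrist force passes 120 N, or if a joint passes its speed limit or range.

### The arm

A 6-joint arm with a two-finger parallel gripper is mounted at the origin on the work surface. World frame = base frame: x ahead of the robot, y to its left, z up, the work surface at z = 0. Lengths are in mm, angles in rad, forces in N, time in s.
With the tool pointing down it reaches from about 275 to 1000 mm from the base axis. Payload 8.4 kg.
Tool frame: the origin (TCP) lies on the centre line of the jaws, within the pads' length; the fingertips stand r.tip_reach ahead of it and the grasp point (between the pads) lies 11 mm behind it (r.tip_reach is the distance from the TCP to the fingertips, in mm); z points along the fingers, y is the line along which they close (so a half turn about z gives the same grasp; the last joint's range is limited). The gripper opens to 85 mm and grips with 20 to 120 N. Pads are 22 mm wide; open, the fingers measure 114 mm over their backs; the gripper's body (76 mm by 85 mm) begins 54 mm behind the grasp point. The pads swing forward as they close: fully open they stand 13 mm farther back than shut.
Start: joints at [1.341, 0.353, 1.633, -0, 1.155, -0.002], TCP at [141.145, 608.856, 239.281] pointing down, gripper open.
Joint ranges: [-2.63, 2.63], [-0.92, 2.1], [0.06, 2.66], [-1.3, 4.44], [0, 2.69], [-3.02, 3.02]. Speed limits (rad/s): [2.22, 2.22, 2.79, 3.14, 3.14, 3.14].

### API

Orientations are given as [roll, pitch, yaw] about the fixed x, y, z axes, in that order (R = Rz(yaw) Ry(pitch) Rx(roll)).
In Python, from rig import r gives the robot as it stands.
- The arm moves only by the tool carry_out, never from a script. Its argument "targets" is a list of rows, each an object with "dp": the shift along the tool's x, y, z in mm, a list of three; "yaw": the turn about the tool's z in degrees. A call has 1 to 12 rows; each row is the pose to reach, as a shift and turn from the pose commanded when the call began, along the tool's axes at that moment; what a row does not reach only later rows make up. A row lasts 1/8 s, in which the tool goes at most 62.5 mm and 10.7 degrees, less where a joint would pass 70% of its speed; a pose out of reach is approached as far as the arm can. A call with a gripper value outside its range is refused whole. "fingers" is the opening, from -1 (shut) to 1 (fully open), so that 0 is half open, set as the call begins (left out, the last holds). The fingers move at their own pace and stop on an object; "grip_force" is the grip in N (left out, the last holds). Time passes only in rows, so rows that repeat a pose let the fingers close. It gives the time, the measured TCP pose, the force, the opening and the grip force at its end, in the units of the state.
- r.sense(): the state, without advancing time (a new reading comes with each control period).
- r.grab_frame(name): name is "side" or "top"; returns the picture (480x640x3 uint8, red, green, blue); there is no depth.
- r.get_calibration(name): a dict with "fx", "fy", "cx", "cy" (pixels), "dist_coeffs" ([k1, k2, p1, p2, k3] as OpenCV has them; the pictures are not rectified), "rvec" (rotation vector, rad) and "tvec" (3), from world to camera coordinates, as OpenCV has them. Camera axes: x right, y down, z forward; pixel columns grow to the right and rows downward; lengths in mm; the calibration is good to about 2 mm. A picture is of the moment at which its call begins. get_calibration takes no time and is no camera call.
- r.sign_off(): hands the job in; it is judged then, once.
The state is a dict: "clock": time; "qpos": joint angles; "qvel": joint speeds; "joint_efforts": joint torques, N m; "eef_pos": TCP position; "tcp_rot": TCP orientation; "contact_force": force on the tool from outside, world axes, zero at the start; "wrist_torque": the same for the moment, N m; "opening": opening from 0.0 (shut) to 1.0 (fully open); "grasp_force": force on a finger pad.
Only numpy, scipy, OpenCV 4.12 (cv2) and the standard library are available. Lean on these libraries where they do the work, as an engineer would, in place of code of your own. Each camera call takes 0.05 s, during which the arm holds its last target. There are 200 camera calls.

## Working session

There is one attempt and no reset: what is moved stays moved. The work goes in short steps, Python scripts to look and compute and a tool call to move; the robot and the scene stay as the last step left them, time stands still between calls to the robot, and variables do not carry over. Pictures are saved under pics/ and viewed, at most 10 in all, crops included, and the job is handed in when it is done.

Besides the shell and the picture viewer there is one more tool, called after "Call:" as name([rows], argument=value, ...), one row to a line, values as JSON. carry_out: Moves the arm, as the interface text tells. Its arguments: {"type":"object","properties":{"targets":{"type":"array","items":{"type":"object","properties":{"dp":{"type":"array","items":{"type":"number"}},"yaw":{"type":"number"}}}},"fingers":{"type":"number"},"grip_force":{"type":"number"}},"required":["targets"]}

```bash
mkdir -p pics; cat > h.py <<'E'
import numpy as np, cv2
from rig import r
def cal(n):
    c=r.get_calibration(n); K=np.array([[c["fx"],0,c["cx"]],[0,c["fy"],c["cy"]],[0,0,1.]])
    return K,np.array(c["dist_coeffs"],float),np.array(c["rvec"],float),np.array(c["tvec"],float)
def ray(n,uv):
    K,d,rv,t=cal(n); R=cv2.Rodrigues(rv)[0]
    p=cv2.undistortPoints(np.array([[uv]],float),K,d)[0,0]
    return -R.T@t, R.T@np.array([p[0],p[1],1.])
def onz(n,uv,z):
    o,d=ray(n,uv); return o+d*(z-o[2])/d[2]
def px(n,P):
    K,d,rv,t=cal(n); return cv2.projectPoints(np.array(P,float).reshape(-1,1,3),rv,t,K,d)[0][:,0]
def snap(n,f):
    a=r.grab_frame(n); cv2.imwrite(f,cv2.cvtColor(a,cv2.COLOR_RGB2BGR)); return a
E
python3 - <<'E'
from h import *
snap("top","pics/t0.png"); snap("side","pics/s0.png")
for n in("top","side"):
    print(n,ray(n,(320,240)))
s=r.sense(); print(s, r.tip_reach)
E
```

```text
top (array([ 229.13210237,   96.08145815, 1636.28187419]), array([ 0.1775796,  0.0013874, -0.9841205]))
side (array([   80.84815393, -1111.58726538,  1038.19215103]), array([ 0.28954668,  0.74167798, -0.60626793]))
{'clock': 0.1, 'qpos': array([ 1.34060700e+00,  3.53562878e-01,  1.63405165e+00,  9.23019768e-06,
        1.15521325e+00, -2.37849007e-03]), 'qvel': array([ 0.00098524,  0.00024097, -0.00193432,  0.00014481,  0.00159325,
       -0.00093739]), 'joint_efforts': array([ 3.37124893e-04, -6.06356764e+01, -3.42823648e+01, -1.68604066e-05,
        3.97801588e-03, -1.39580217e-05]), 'eef_pos': array([141.04259098, 608.45036931, 238.6502263 ]), 'tcp_rot': array([-3.14035755e+00, -1.13776319e-05,  2.91377808e+00]), 'contact_force': array([-0.39204536, -0.05284622, -0.10018118]), 'wrist_torque': array([ 0.01691693,  0.05714941, -0.02672614]), 'grasp_force': 0.0, 'opening': 1.0008765454906159} 8.0
```

View pics/t0.png

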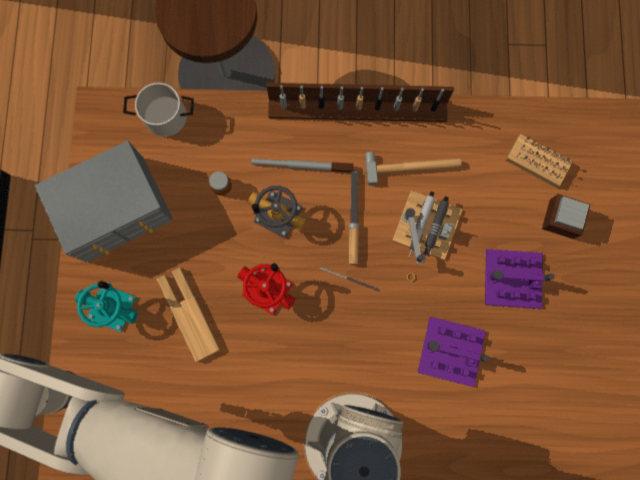

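View pics/s0.png

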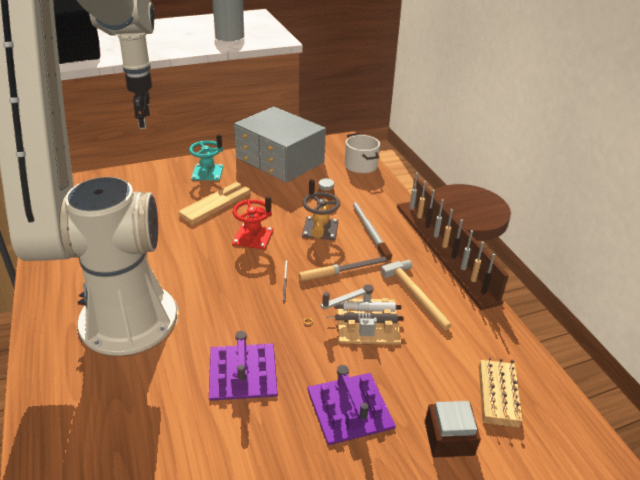

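Candidates, by top-view pixel. Rack: wooden (428,225), which I choose; purple (515,280) and purple (452,350). Valve: dark wheel on brass (277,208), which I choose; red (267,287) and turquoise (105,305). I'll check both choices in one close crop.

```bash
python3 - <<'E'
import cv2, numpy as np
t=cv2.imread('pics/t0.png'); s=cv2.imread('pics/s0.png')
f=lambda a,x,y,w,h:cv2.resize(a[y:y+h,x:x+w],(400,300),interpolation=cv2.INTER_CUBIC)
a=np.vstack([np.hstack([f(t,384,183,88,66+20),f(t,237,170,100,75)]),np.hstack([f(s,310,275,100,75),f(s,285,170,100,75)])])
cv2.imwrite('pics/c0.png',a)
E
```

```text
(no output)
```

View pics/c0.png

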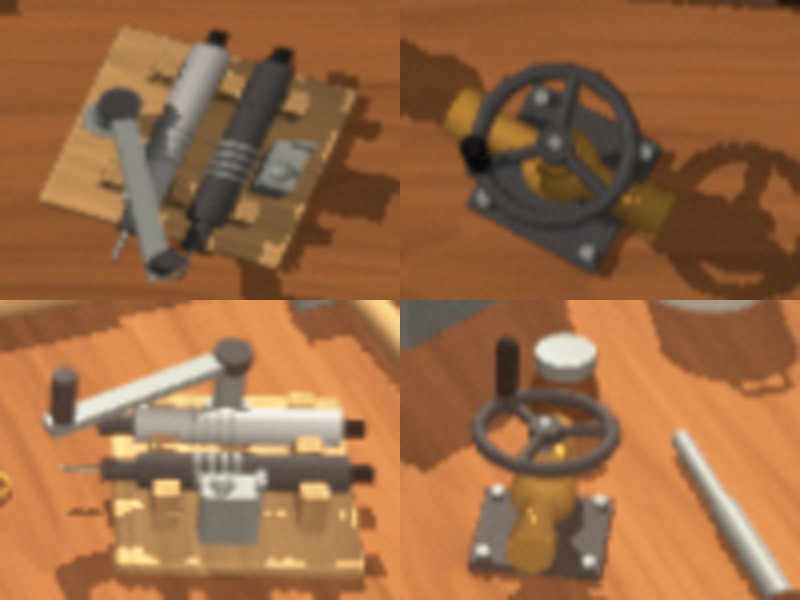

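The crop confirms both. Rack: the keeper pivot is at top (410,212) and its knob at (420,257); in the side view the knob top is at (326,293). Valve: the hub is at top (275,206) and the black handle top at (256,208), or (312,180) in the side view.

```bash
cat >> h.py <<'E'
def tri(ut,us):
    o1,d1=ray("top",ut);o2,d2=ray("side",us)
    A=np.stack([d1,-d2],1);s=np.linalg.lstsq(A,o2-o1,rcond=None)[0]
    return (o1+d1*s[0]+o2+d2*s[1])/2, np.linalg.norm(o1+d1*s[0]-o2-d2*s[1])
E
python3 - <<'E'
from h import *
np.set_printoptions(precision=1,suppress=True)
T=lambda x,y:(384+x/4.545,183+y/3.488); V=lambda x,y:(237+(x-400)/4,170+y/4)
S1=lambda x,y:(310+x/4,275+(y-300)/4); S2=lambda x,y:(285+(x-400)/4,170+(y-300)/4)
print("pivot",onz("top",T(120,103),67),onz("side",S1(233,350),67))
print("knob",onz("top",T(166,264),97),onz("side",S1(64,372),97),tri(T(166,264),S1(64,372)))
print("corners rack",[onz("top",T(*p),12) for p in((122,27),(358,88),(272,270),(40,198))])
print("hpb",onz("top",T(282,55),36),onz("top",T(193,245),36),"hpa",onz("top",T(215,40),36),onz("top",T(128,225),36))
print("hub",onz("top",V(555,145),102),onz("side",S2(545,428),100))
print("handle",onz("top",V(474,152),150),onz("side",S2(508,342),150),tri(V(474,152),S2(508,342)))
print("pipe",onz("top",V(460,107),45),onz("top",V(660,215),45))
print("jar",onz("top",(220,182),60))
g=r.sense();print(g['eef_pos'],g['tcp_rot'])
E
```

```text
pivot [ 591.4 -137.    67. ] [ 593.  -145.4   67. ]
knob [ 465.1 -158.    97. ] [ 472.3 -161.9   97. ] (array([ 469.3, -159.4,   94.6]), np.float64(7.764815196971537))
corners rack [array([ 665.2, -146.4,   12. ]), array([ 619.7, -287.4,   12. ]), array([ 475. , -234.5,   12. ]), array([527.8, -97.6,  12. ])]
hpb [ 638.8 -237.3   36. ] [ 489.4 -183.9   36. ] hpa [ 649.7 -197.8   36. ] [ 503.8 -146.1   36. ]
hub [591.2 214.1 102. ] [595.5 208.3 100. ]
handle [574.2 260.6 150. ] [581.5 253.7 150. ] (array([579.5, 260.2, 145.5]), np.float64(8.495018971871428))
pipe [629.2 282.9  45. ] [558.8 147.1  45. ]
jar [663.6 368.   60. ]
[141.  608.5 238.7] [-3.1 -0.   2.9]
```

```bash
cat >> h.py <<'E'
def rows(pts,base=None):
    "pts: world x,y,z,yaw deg -> tool shift rows from base pose (x,y,z,yaw deg)"
    if base is None:
        g=r.sense(); base=[*g['eef_pos'],np.degrees(g['tcp_rot'][2])]
    a=np.radians(base[3]); ex=np.array([np.cos(a),np.sin(a)]); ey=np.array([np.sin(a),-np.cos(a)])
    for p in pts:
        d=np.array(p[:3])-base[:3]; y=(base[3]-p[3]+180)%360-180
        print([round(float(d[:2]@ex),1),round(float(d[:2]@ey),1),round(float(-d[2]),1)],"yaw",round(float(y),1))
E
python3 -c "
from h import *
rows([(469,-160,200,9)])"
```

```text
[-493.0, -674.5, 38.7] yaw 157.9
```

Call:
carry_out([
  {"dp": [-493,-674.5,30],"yaw": 158},
  {"dp": [-493,-674.5,30],"yaw": 158},
  {"dp": [-493,-674.5,30],"yaw": 158},
  {"dp": [-493,-674.5,30],"yaw": 158},
  {"dp": [-493,-674.5,30],"yaw": 158},
  {"dp": [-493,-674.5,30],"yaw": 158},
  {"dp": [-493,-674.5,30],"yaw": 158},
  {"dp": [-493,-674.5,30],"yaw": 158},
  {"dp": [-493,-674.5,30],"yaw": 158},
  {"dp": [-493,-674.5,30],"yaw": 158},
  {"dp": [-493,-674.5,30],"yaw": 158},
  {"dp": [-493,-674.5,30],"yaw": 158},
], fingers=-0.1)

```text
clock: 1.6
eef_pos: [435.7, -82.7, 212.3]
tcp_rot: [3.141, -0.0, 0.657]
contact_force: [1.1, 1.5, 1.1]
opening: 0.452
grasp_force: 0.0
```

```bash
python3 -c "
from h import *
print(r.sense(),r.tip_reach)
rows([(469,-160,200,9),(469,-160,120,9),(469,-160,80,9)])"
```

```text
{'clock': 1.6, 'qpos': array([-1.91108465e-01,  9.83487538e-02,  2.03290298e+00,  2.67477227e-04,
        1.01000036e+00,  7.22534617e-01]), 'qvel': array([-1.00291255,  0.4508452 , -0.45685054,  0.00206495, -0.00437129,
        0.49310464]), 'joint_efforts': array([  5.63013062, -42.85274148, -26.74120367,  -0.33327176,
         0.35387241,  -0.9283787 ]), 'eef_pos': array([435.70300764, -82.69023044, 212.34847138]), 'tcp_rot': array([ 3.14148703e+00, -3.95140398e-04,  6.57011044e-01]), 'contact_force': array([1.08307918, 1.5100187 , 1.11779638]), 'wrist_torque': array([ 0.00685379, -0.04823766, -0.02699685]), 'grasp_force': 0.0, 'opening': 0.4516751036279219} 8.0
[-20.9, 81.6, 12.3] yaw 28.6
[-20.9, 81.6, 92.3] yaw 28.6
[-20.9, 81.6, 132.3] yaw 28.6
```

Call:
carry_out([
  {"dp": [-21,81,40],"yaw": 28.6},
  {"dp": [-21,81,40],"yaw": 28.6},
  {"dp": [-21,81,40],"yaw": 28.6},
  {"dp": [-21,81,40],"yaw": 28.6},
  {"dp": [-21,81,40],"yaw": 28.6},
])

```text
clock: 2.22
eef_pos: [468.6, -156.9, 172.4]
tcp_rot: [-3.142, 0.0, 0.168]
contact_force: [-0.2, -0.5, -0.2]
opening: 0.451
grasp_force: 0.0
```

```bash
python3 - <<'E'
from h import *
g=r.sense();print(g['eef_pos'],g['tcp_rot'],g['opening'],r.tip_reach)
rows([(469,-160,120,9),(469,-160,80,9)])
s=snap("side","pics/s1.png"); t=snap("top","pics/t1.png")
p=px("side",[g['eef_pos']])[0];q=px("top",[(469,-160,97)])[0];print(p,q)
f=lambda a,c,w:cv2.resize(a[int(c[1]-w*.375):int(c[1]+w*.375),int(c[0]-w/2):int(c[0]+w/2)],(400,300),interpolation=cv2.INTER_CUBIC)
print(px("side",[(469,-160,97),(592,-141,65)]))
cv2.imwrite("pics/c1.png",cv2.cvtColor(np.hstack([f(s,px("side",[(469,-160,110)])[0],100),f(t,q,120)]),cv2.COLOR_RGB2BGR))
E
```

```text
[ 468.59536402 -156.94020577  172.40649713] [-3.14155524e+00  6.55025295e-05  1.67787631e-01] 0.45128171623383057 8.0
[-0.1, 3.1, 52.4] yaw 0.6
[-0.1, 3.1, 92.4] yaw 0.6
[324.96007797 267.99822543] [421.29111146 257.18247652]
[[324.43091534 292.77331987]
 [367.12231701 287.05883527]]
```

View pics/c1.png

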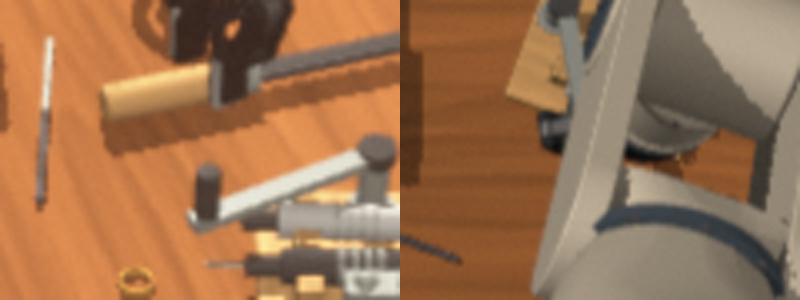

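The side crop shows both open fingers above and in line with the knob: the finger midpoint is at about crop x 210 and the knob at 208. Next I go down.

Call:
carry_out([
  {"dp": [0,3,50],"yaw": 0.6},
  {"dp": [0,3,92],"yaw": 0.6},
  {"dp": [0,3,92],"yaw": 0.6},
  {"dp": [0,3,92],"yaw": 0.6},
])

```text
clock: 2.82
eef_pos: [470.0, -160.3, 81.6]
tcp_rot: [3.141, -0.001, 0.155]
contact_force: [-0.1, -0.4, 0.4]
opening: 0.451
grasp_force: 0.0
```

```bash
python3 - <<'E'
from h import *
g=r.sense();print(g['eef_pos'],g['tcp_rot'],g['opening'])
s=snap("side","pics/s2.png")
c=px("side",[(469,-160,90)])[0]
cv2.imwrite("pics/c2.png",cv2.cvtColor(cv2.resize(s[int(c[1]-37):int(c[1]+38),int(c[0]-50):int(c[0]+50)],(600,450),interpolation=cv2.INTER_CUBIC),cv2.COLOR_RGB2BGR))
E
```

```text
[ 470.00176488 -160.26166939   81.63140927] [ 3.14101460e+00 -1.04899492e-03  1.55101385e-01] 0.45082002117236614
```

View pics/c2.png

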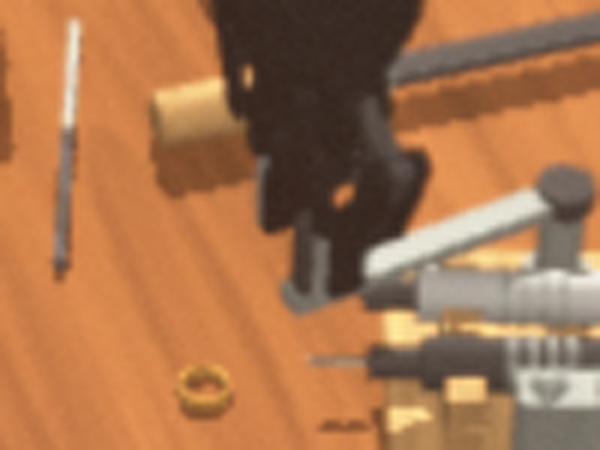

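The fingers straddle the knob, with the bar's end at (300,300) just beneath them. I close gently on it.

Call:
carry_out([
  {"dp": [0,0,0],"yaw": 0},
  {"dp": [0,0,0],"yaw": 0},
  {"dp": [0,0,0],"yaw": 0},
  {"dp": [0,0,0],"yaw": 0},
], fingers=-1, grip_force=20)

```text
clock: 3.38
eef_pos: [470.2, -160.5, 81.7]
tcp_rot: [3.14, -0.002, 0.154]
contact_force: [-1.2, 0.2, 9.7]
opening: 0.177
grasp_force: 21.1
```

```bash
python3 - <<'E'
from h import *
g=r.sense();print(g['eef_pos'],g['contact_force'],g['opening'],g['grasp_force'])
P=np.array([592,-141]);d=g['eef_pos'][:2]-P;print(np.hypot(*d),np.degrees(np.arctan2(d[1],d[0])))
a0=-171.5
pts=[(P[0]+125*np.cos(np.radians(a)),P[1]+125*np.sin(np.radians(a)),81.5,a+180) for a in np.arange(a0,-105,5.5)]
print([p[3]-180 for p in pts]);rows(pts)
E
```

```text
[ 470.20525325 -160.54086768   81.67889125] [-1.23086487  0.24684796  9.71471302] 0.17735156136399924 21.072246730327606
123.35236457276231 -170.8850895429034
[np.float64(-171.5), np.float64(-166.0), np.float64(-160.5), np.float64(-155.0), np.float64(-149.5), np.float64(-144.0), np.float64(-138.5), np.float64(-133.0), np.float64(-127.5), np.float64(-122.0), np.float64(-116.5), np.float64(-111.0), np.float64(-105.5)]
[-1.6, -1.3, 0.2] yaw 0.3
[-1.1, 10.7, 0.2] yaw -5.2
[0.5, 22.5, 0.2] yaw -10.7
[3.3, 34.2, 0.2] yaw -16.2
[7.2, 45.5, 0.2] yaw -21.7
[12.1, 56.5, 0.2] yaw -27.2
[18.1, 66.9, 0.2] yaw -32.7
[25.1, 76.6, 0.2] yaw -38.2
[32.9, 85.7, 0.2] yaw -43.7
[41.6, 94.0, 0.2] yaw -49.2
[51.1, 101.4, 0.2] yaw -54.7
[61.2, 107.8, 0.2] yaw -60.2
[71.8, 113.3, 0.2] yaw -65.7
```

Call:
carry_out([
  {"dp": [0.3,11,-3],"yaw": -5},
  {"dp": [1.8,22.5,-3],"yaw": -10.5},
  {"dp": [4.6,34,-3],"yaw": -16},
  {"dp": [8.4,45,-3],"yaw": -21.5},
  {"dp": [13.3,56,-3],"yaw": -27},
  {"dp": [19,66,-3],"yaw": -32.5},
  {"dp": [26,75.7,-3],"yaw": -38},
  {"dp": [26,75.7,-3],"yaw": -38},
  {"dp": [26,75.7,-3],"yaw": -38},
])

```text
clock: 4.5
eef_pos: [507.2, -230.5, 83.0]
tcp_rot: [3.141, -0.001, 0.817]
contact_force: [5.8, 3.6, -9.8]
opening: 0.177
grasp_force: 21.2
```

```bash
python3 - <<'E'
from h import *
g=r.sense();print(g['eef_pos'],np.degrees(g['tcp_rot'][2]),g['contact_force'],g['opening'],g['grasp_force'])
P=np.array([592,-141]);d=g['eef_pos'][:2]-P;print(np.hypot(*d),np.degrees(np.arctan2(d[1],d[0])))
rows([(P[0]+123.7*np.cos(np.radians(a)),P[1]+123.7*np.sin(np.radians(a)),g['eef_pos'][2],a+180) for a in (-130,-127,-124,-121,-118,-115,-112,-110,-108,-106)])
E
```

```text
[ 507.1647974  -230.49197389   83.0474375 ] 46.79457837540502 [ 5.8163363   3.60597107 -9.8306395 ] 0.17715365336219063 21.17999017238617
123.3119012490506 -133.4698317844181
[-0.2, 7.5, -0.0] yaw -3.2
[0.3, 13.9, -0.0] yaw -6.2
[1.2, 20.4, -0.0] yaw -9.2
[2.4, 26.7, -0.0] yaw -12.2
[3.9, 33.0, -0.0] yaw -15.2
[5.8, 39.2, -0.0] yaw -18.2
[8.0, 45.3, -0.0] yaw -21.2
[9.6, 49.3, -0.0] yaw -23.2
[11.4, 53.2, -0.0] yaw -25.2
[13.3, 57.1, -0.0] yaw -27.2
```

Call:
carry_out([
  {"dp": [-0.2,7,0],"yaw": -3},
  {"dp": [0.3,14,0],"yaw": -6},
  {"dp": [1.2,20.5,0],"yaw": -9},
  {"dp": [2.4,26.7,0],"yaw": -12},
  {"dp": [3.9,33,0],"yaw": -15},
  {"dp": [5.8,39.2,0],"yaw": -18},
  {"dp": [8,45.3,0],"yaw": -21},
  {"dp": [9,47.5,0],"yaw": -22.5},
  {"dp": [9.6,49.3,0],"yaw": -23},
  {"dp": [9.6,49.3,0],"yaw": -23},
])

```text
clock: 5.75
eef_pos: [549.3, -256.9, 83.0]
tcp_rot: [-3.141, -0.001, 1.218]
contact_force: [5.1, 3.9, -8.0]
opening: 0.174
grasp_force: 21.4
```

```bash
cat > k.py <<'E'
from h import *
g=r.sense();print(g['eef_pos'],np.degrees(g['tcp_rot'][2]),g['contact_force'],g['opening'],g['grasp_force'])
P=np.array([592,-141]);d=g['eef_pos'][:2]-P;a=np.arctan2(d[1],d[0]);print(np.hypot(*d),np.degrees(a))
u=np.array([-np.sin(a),np.cos(a)]);print("tang",u@g['contact_force'][:2],"rad",d@g['contact_force'][:2]/123)
E
python3 k.py
```

```text
[ 549.33019368 -256.91239643   83.03564332] 69.80277800922642 [ 5.06442491  3.93806496 -7.95781305] 0.1736352132722354 21.381260454654694
123.51678435608503 -110.20972911548203
tang 3.392196139988125 rad -5.468037207625513
```

Call:
carry_out([
  {"dp": [0,2,0],"yaw": -1},
  {"dp": [0.1,4,0],"yaw": -2},
  {"dp": [0.2,6,0],"yaw": -3},
  {"dp": [0.2,6,0],"yaw": -3},
])

```text
clock: 6.25
eef_pos: [551.5, -257.8, 82.7]
tcp_rot: [-3.134, -0.001, 1.271]
contact_force: [-8.8, 7.0, 2.7]
opening: 0.176
grasp_force: 22.5
```

```bash
python3 k.py
```

```text
[ 551.52131998 -257.82572699   82.68565294] 72.83831135940903 [-8.79257776  6.99258098  2.71681232] 0.17633104708522587 22.456490993499756
123.63969436884587 -109.11057301251537
tang -10.597322679609533 rad -3.7479789807741883
```

Call:
carry_out([
  {"dp": [0,3,0],"yaw": 0},
  {"dp": [0,4,0],"yaw": 0},
  {"dp": [0,4,0],"yaw": 0},
])

```text
clock: 6.62
eef_pos: [551.8, -257.9, 82.3]
tcp_rot: [-3.127, -0.002, 1.271]
contact_force: [-20.4, 9.1, 11.8]
opening: 0.177
grasp_force: 24.1
```

```bash
python3 k.py
```

```text
[ 551.78073162 -257.9158764    82.30597525] 72.83899861092279 [-20.3501694    9.08789199  11.81762508] 0.17654011815480386 24.124084264039993
123.64025114498972 -108.98330772547357
tang -22.19961729076885 rad -1.9841457857495475
```

Call:
carry_out([
  {"dp": [0,-8,0],"yaw": 0},
  {"dp": [0,-8,0],"yaw": 0},
  {"dp": [0,-8,0],"yaw": 0},
  {"dp": [0,-8,-40],"yaw": 0},
  {"dp": [0,-8,-100],"yaw": 0},
  {"dp": [0,-8,-125],"yaw": 0},
  {"dp": [0,-8,-125],"yaw": 0},
], fingers=-0.1)

```text
clock: 7.5
eef_pos: [552.7, -259.3, 211.1]
tcp_rot: [3.136, 0.001, 1.271]
contact_force: [-0.0, 0.6, -0.5]
opening: 0.449
grasp_force: 0.0
```

```bash
python3 - <<'E'
from h import *
g=r.sense();print(g['eef_pos'],g['tcp_rot'],g['qpos'],g['contact_force'])
rows([(500,0,230,60),(578,257,230,50)])
s=snap("side","pics/s3.png")
c=px("side",[(550,-190,60)])[0]
cv2.imwrite("pics/c3.png",cv2.cvtColor(cv2.resize(s[int(c[1]-45):int(c[1]+45),int(c[0]-60):int(c[0]+60)],(600,450),interpolation=cv2.INTER_CUBIC),cv2.COLOR_RGB2BGR))
E
```

```text
[ 552.68016703 -259.28494233  211.06193745] [3.13626120e+00 8.29687156e-04 1.27120162e+00] [-4.41076030e-01  3.55456786e-01  1.69700055e+00 -7.87612072e-05
  1.08374014e+00 -1.41446858e-01] [-0.03704524  0.63644746 -0.50646696]
[232.2, -126.9, -18.9] yaw 12.8
[500.8, -128.2, -18.9] yaw 22.8
```

View pics/c3.png

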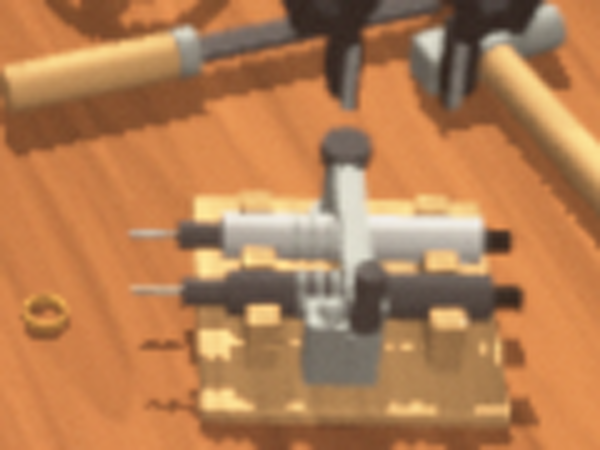

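The bar now lies across both handpieces behind the catch post, with the knob at crop (370,290). Next, the valve.

```bash
python3 -c "
from h import *
rows([(578,257,205,110)])"
```

```text
[500.6, -127.0, 4.2] yaw -37.2
```

Call:
carry_out([
  {"dp": [500.6,-127,4],"yaw": -37.2},
  {"dp": [500.6,-127,4],"yaw": -37.2},
  {"dp": [500.6,-127,4],"yaw": -37.2},
  {"dp": [500.6,-127,4],"yaw": -37.2},
  {"dp": [500.6,-127,4],"yaw": -37.2},
  {"dp": [500.6,-127,4],"yaw": -37.2},
  {"dp": [500.6,-127,4],"yaw": -37.2},
  {"dp": [500.6,-127,4],"yaw": -37.2},
  {"dp": [500.6,-127,4],"yaw": -37.2},
  {"dp": [500.6,-127,4],"yaw": -37.2},
  {"dp": [500.6,-127,4],"yaw": -37.2},
  {"dp": [500.6,-127,4],"yaw": -37.2},
], fingers=0.2)

```text
clock: 9.05
eef_pos: [577.4, 255.6, 204.3]
tcp_rot: [-3.141, 0.0, 1.919]
contact_force: [-0.2, -0.1, -0.1]
opening: 0.603
grasp_force: 0.0
```

```bash
python3 - <<'E'
from h import *
g=r.sense();print(g['eef_pos'],g['tcp_rot'],g['qpos'],g['opening'])
rows([(578,257,160,110),(578,257,124,110)])
s=snap("side","pics/s4.png");t=snap("top","pics/t4.png")
f=lambda a,c,w:cv2.resize(a[int(c[1]-w*.375):int(c[1]+w*.375),int(c[0]-w/2):int(c[0]+w/2)],(400,300),interpolation=cv2.INTER_CUBIC)
cv2.imwrite("pics/c4.png",cv2.cvtColor(np.hstack([f(s,px("side",[(585,240,150)])[0],100),f(t,px("top",[(585,240,150)])[0],120)]),cv2.COLOR_RGB2BGR))
E
```

```text
[577.40842134 255.62135168 204.26514593] [-3.14112221e+00  2.88025466e-04  1.91860670e+00] [ 4.14530769e-01  3.96592375e-01  1.65151779e+00 -2.88162244e-04
  1.09397110e+00  6.68527851e-02] 0.6028880275882437
[1.1, 1.0, 44.3] yaw -0.1
[1.1, 1.0, 80.3] yaw -0.1
```

View pics/c4.png

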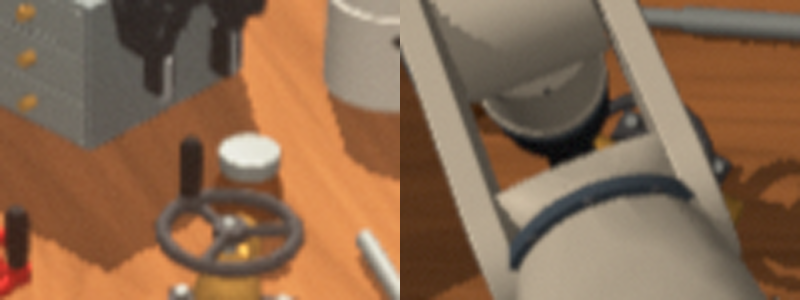

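The side crop has the finger tips at (157,92) and (228,70). Their midpoint, x = 192, sits over the handle at x = 190. Going down and gripping.

Call:
carry_out([
  {"dp": [1,1,40],"yaw": 0},
  {"dp": [1,1,79],"yaw": 0},
  {"dp": [1,1,79],"yaw": 0},
  {"dp": [1,1,79],"yaw": 0},
])

```text
clock: 9.65
eef_pos: [578.7, 258.6, 126.7]
tcp_rot: [3.14, -0.0, 1.92]
contact_force: [0.5, -1.1, -0.0]
opening: 0.604
grasp_force: 0.0
```

Call:
carry_out([
  {"dp": [0,0,0],"yaw": 0},
  {"dp": [0,0,0],"yaw": 0},
  {"dp": [0,0,0],"yaw": 0},
  {"dp": [0,0,0],"yaw": 0},
], fingers=-1, grip_force=40)

```text
clock: 10.15
eef_pos: [579.1, 259.1, 127.1]
tcp_rot: [3.139, -0.0, 1.92]
contact_force: [0.2, -0.5, 6.4]
opening: 0.191
grasp_force: 38.8
```

```bash
cat > v.py <<'E'
from h import *
import sys
g=r.sense();f=g['contact_force'];print(g['clock'],g['eef_pos'],np.degrees(g['tcp_rot'][2]),f,g['opening'],g['grasp_force'])
C=np.array([float(sys.argv[1]),float(sys.argv[2])]);R=float(sys.argv[3])
d=g['eef_pos'][:2]-C;a=np.arctan2(d[1],d[0]);print(np.hypot(*d),np.degrees(a))
print("tang",-np.sin(a)*f[0]+np.cos(a)*f[1],"rad",d@f[:2]/50)
step,n=float(sys.argv[4]),int(sys.argv[5])
y=np.degrees(g['tcp_rot'][2])
rows([(*(C+R*np.array([np.cos(b),np.sin(b)])),g['eef_pos'][2],y) for b in a+np.radians(step)*np.arange(1,n+1)])
E
python3 v.py 593 211 49 -15 9
```

```text
10.15 [579.0543651  259.1132724  127.14679922] 110.03638258072012 [ 0.18285393 -0.54128572  6.3865871 ] 0.19100993325215812 38.83077046180915
50.093589550913315 106.16423422259506
tang -0.024935886025351323 rad -0.5718608280875229
[-3.6, 12.5, -0.0] yaw 0.0
[-9.3, 23.9, -0.0] yaw 0.0
[-17.7, 33.5, -0.0] yaw 0.0
[-28.4, 40.6, -0.0] yaw 0.0
[-40.5, 44.7, -0.0] yaw 0.0
[-53.3, 45.5, -0.0] yaw 0.0
[-65.8, 43.0, -0.0] yaw 0.0
[-77.3, 37.3, -0.0] yaw 0.0
[-86.9, 28.8, -0.0] yaw 0.0
```

```bash
python3 v.py 593 211 50 -15 8
```

```text
10.15 [579.0543651  259.1132724  127.14679922] 110.03638258072012 [ 0.18285393 -0.54128572  6.3865871 ] 0.19100993325215812 38.83077046180915
50.093589550913315 106.16423422259506
tang -0.024935886025351323 rad -0.5718608280875229
[-2.7, 12.8, -0.0] yaw 0.0
[-8.5, 24.5, -0.0] yaw 0.0
[-17.1, 34.3, -0.0] yaw 0.0
[-28.0, 41.5, -0.0] yaw 0.0
[-40.3, 45.7, -0.0] yaw 0.0
[-53.4, 46.5, -0.0] yaw 0.0
[-66.2, 43.9, -0.0] yaw 0.0
[-77.8, 38.1, -0.0] yaw 0.0
```

Call:
carry_out([
  {"dp": [-2.7,12.8,0],"yaw": 0},
  {"dp": [-8.5,24.5,0],"yaw": 0},
  {"dp": [-17,34.3,0],"yaw": 0},
  {"dp": [-28,41.5,0],"yaw": 0},
  {"dp": [-28,41.5,0],"yaw": 0},
  {"dp": [-28,41.5,0],"yaw": 0},
])

```text
clock: 10.9
eef_pos: [629.6, 247.8, 127.3]
tcp_rot: [3.134, -0.0, 1.92]
contact_force: [8.0, 3.6, 0.4]
opening: 0.194
grasp_force: 39.1
```

```bash
python3 v.py 593 211 50 -15 6
```

```text
10.9 [629.59022704 247.796064   127.27803744] 110.02717506620574 [7.98210014 3.61112977 0.36041318] 0.19395651143688633 39.13583157598623
51.892148155960506 45.16070519468402
tang -3.113723660609872 rad 8.49884436882512
[-13.2, 2.2, -0.0] yaw 0.0
[-26.3, 2.8, -0.0] yaw 0.0
[-39.0, 0.0, -0.0] yaw 0.0
[-50.6, -6.0, -0.0] yaw 0.0
[-60.3, -14.8, -0.0] yaw 0.0
[-67.3, -25.7, -0.0] yaw 0.0
```

```bash
python3 v.py 595.5 211.8 50 -15 6
```

```text
10.9 [629.59022704 247.796064   127.27803744] 110.02717506620574 [7.98210014 3.61112977 0.36041318] 0.19395651143688633 39.13583157598623
49.576811138508916 46.5576442943662
tang -3.312434786565618 rad 8.041961285494706
[-12.2, 4.6, -0.0] yaw 0.0
[-25.2, 5.6, -0.0] yaw 0.0
[-38.0, 3.1, -0.0] yaw 0.0
[-49.7, -2.6, -0.0] yaw 0.0
[-59.6, -11.2, -0.0] yaw 0.0
[-66.9, -22.0, -0.0] yaw 0.0
```

Call:
carry_out([
  {"dp": [-12,6.3,0],"yaw": 0},
  {"dp": [-25,7.5,0],"yaw": 0},
  {"dp": [-38,5,0],"yaw": 0},
  {"dp": [-49.5,-0.6,0],"yaw": 0},
  {"dp": [-49.5,-0.6,0],"yaw": 0},
  {"dp": [-49.5,-0.6,0],"yaw": 0},
])

```text
clock: 11.65
eef_pos: [643.7, 199.5, 127.2]
tcp_rot: [3.14, 0.001, 1.92]
contact_force: [0.0, -3.9, 7.8]
opening: 0.194
grasp_force: 40.0
```

```bash
python3 v.py 595.5 211.8 50 -5 6; python3 - <<'E'
import cv2,numpy as np
E
```

```text
11.65 [643.73811997 199.4572414  127.17036744] 110.0265845524052 [ 2.72520450e-04 -3.93027473e+00  7.80035902e+00] 0.1942647320776122 39.974444937571434
49.79216713861779 -14.352424966229917
tang -3.8075406499597793 rad 0.9704715625668812
[-3.6, -2.4, -0.0] yaw 0.0
[-6.9, -5.4, -0.0] yaw 0.0
[-9.8, -8.5, -0.0] yaw 0.0
[-12.5, -12.0, -0.0] yaw 0.0
[-14.9, -15.6, -0.0] yaw 0.0
[-17.0, -19.5, -0.0] yaw 0.0
```

Call:
carry_out([
  {"dp": [-3.6,-2.4,0],"yaw": 0},
  {"dp": [-6.9,-5.4,0],"yaw": 0},
  {"dp": [-9.8,-8.5,0],"yaw": 0},
  {"dp": [-12.5,-12,0],"yaw": 0},
  {"dp": [-12.5,-12,0],"yaw": 0},
  {"dp": [-12.5,-12,0],"yaw": 0},
])

```text
clock: 12.4
eef_pos: [639.5, 188.3, 127.3]
tcp_rot: [3.131, -0.004, 1.92]
contact_force: [9.0, 19.1, -3.8]
opening: 0.187
grasp_force: 39.4
```

```bash
python3 v.py 595.5 211.8 50 -5 3
```

```text
12.4 [639.50704434 188.31377062 127.3043567 ] 110.00723783580548 [ 8.97710853 19.14757364 -3.79286256] 0.18719684444732584 39.439228541596094
49.882090191756475 -28.088505920156713
tang 21.11913410844603 rad -1.0929658755747795
[-2.9, -3.3, -0.0] yaw 0.0
[-5.3, -6.9, -0.0] yaw 0.0
[-7.5, -10.7, -0.0] yaw 0.0
```

```bash
cat > w.py <<'E'
from h import *
C=np.array([595.5,211.8])
pt=lambda a:(C[0]+50*np.cos(np.radians(a)),C[1]+50*np.sin(np.radians(a)),127.3,110)
print("A");rows([pt(a) for a in range(-8,180,20)],(636.7,183.6,127.3,110))
print("B");rows([pt(a) for a in range(192,420,20)],pt(172))
print("C");rows([pt(a) for a in range(432,660,20)],pt(412))
E
python3 w.py
```

```text
A
[17.1, 15.1, -0.0] yaw 0.0
[33.6, 20.4, -0.0] yaw 0.0
[51.0, 19.8, -0.0] yaw 0.0
[67.1, 13.3, -0.0] yaw 0.0
[80.0, 1.7, -0.0] yaw 0.0
[88.1, -13.6, -0.0] yaw 0.0
[90.6, -30.8, -0.0] yaw 0.0
[86.9, -47.8, -0.0] yaw 0.0
[77.7, -62.5, -0.0] yaw 0.0
[64.1, -73.2, -0.0] yaw 0.0
B
[-16.5, -5.4, -0.0] yaw 0.0
[-33.9, -4.8, -0.0] yaw 0.0
[-50.0, 1.7, -0.0] yaw 0.0
[-62.9, 13.4, -0.0] yaw 0.0
[-71.0, 28.7, -0.0] yaw 0.0
[-73.4, 45.9, -0.0] yaw 0.0
[-69.8, 62.9, -0.0] yaw 0.0
[-60.6, 77.6, -0.0] yaw 0.0
[-46.9, 88.3, -0.0] yaw 0.0
[-30.4, 93.7, -0.0] yaw 0.0
[-13.1, 93.1, -0.0] yaw 0.0
[3.0, 86.5, -0.0] yaw 0.0
C
[12.9, -11.6, -0.0] yaw 0.0
[21.1, -27.0, -0.0] yaw 0.0
[23.5, -44.1, -0.0] yaw 0.0
[19.9, -61.1, -0.0] yaw 0.0
[10.7, -75.9, -0.0] yaw 0.0
[-3.0, -86.5, -0.0] yaw 0.0
[-19.5, -91.9, -0.0] yaw 0.0
[-36.9, -91.3, -0.0] yaw 0.0
[-53.0, -84.8, -0.0] yaw 0.0
[-65.9, -73.2, -0.0] yaw 0.0
[-74.0, -57.9, -0.0] yaw 0.0
[-76.5, -40.7, -0.0] yaw 0.0
```

Call:
carry_out([
  {"dp": [-1,-1.5,0],"yaw": 0},
  {"dp": [-1,-1.5,0],"yaw": 0},
  {"dp": [17.1,15.1,0],"yaw": 0},
  {"dp": [33.6,20.4,0],"yaw": 0},
  {"dp": [51,19.8,0],"yaw": 0},
  {"dp": [67.1,13.3,0],"yaw": 0},
  {"dp": [80,1.7,0],"yaw": 0},
  {"dp": [88.1,-13.6,0],"yaw": 0},
  {"dp": [90.6,-30.8,0],"yaw": 0},
  {"dp": [86.9,-47.8,0],"yaw": 0},
  {"dp": [77.7,-62.5,0],"yaw": 0},
  {"dp": [64.1,-73.2,0],"yaw": 0},
])

```text
clock: 13.9
eef_pos: [545.8, 220.0, 127.1]
tcp_rot: [3.138, -0.001, 1.921]
contact_force: [3.7, 2.9, 5.8]
opening: 0.189
grasp_force: 40.7
```

```bash
python3 v.py 595.5 211.8 50 -5 0
```

```text
13.9 [545.84172974 220.01996295 127.13071702] 110.04976624802276 [3.70964531 2.85434205 5.84182718] 0.18884227241718007 40.66840543066064
50.33400039420614 170.6010223825407
tang -3.4218388056395743 rad -3.2150396688890073
```

Tracking well: measured 170.6° against a commanded 172°, with small forces. Continuing.

Call:
carry_out([
  {"dp": [-16.5,-5.4,0],"yaw": 0},
  {"dp": [-33.9,-4.8,0],"yaw": 0},
  {"dp": [-50,1.7,0],"yaw": 0},
  {"dp": [-62.9,13.4,0],"yaw": 0},
  {"dp": [-71,28.7,0],"yaw": 0},
  {"dp": [-73.4,45.9,0],"yaw": 0},
  {"dp": [-69.8,62.9,0],"yaw": 0},
  {"dp": [-60.6,77.6,0],"yaw": 0},
  {"dp": [-46.9,88.3,0],"yaw": 0},
  {"dp": [-30.4,93.7,0],"yaw": 0},
  {"dp": [-13.1,93.1,0],"yaw": 0},
  {"dp": [3,86.5,0],"yaw": 0},
])

```text
clock: 15.4
eef_pos: [626.4, 251.2, 127.1]
tcp_rot: [3.14, 0.002, 1.921]
contact_force: [-1.1, -9.1, 11.5]
opening: 0.194
grasp_force: 41.4
```

```bash
python3 v.py 595.5 211.8 50 -5 0
```

```text
15.4 [626.39990607 251.22483989 127.05917437] 110.04952756331953 [-1.05481069 -9.05958499 11.50722305] 0.19400980272011262 41.37766938260029
50.091138894715925 51.91180698758028
tang -4.7584181123595455 rad -7.79532478012262
```

Call:
carry_out([
  {"dp": [12.9,-11.6,0],"yaw": 0},
  {"dp": [21.1,-27,0],"yaw": 0},
  {"dp": [23.5,-44.1,0],"yaw": 0},
  {"dp": [19.9,-61.1,0],"yaw": 0},
  {"dp": [10.7,-75.9,0],"yaw": 0},
  {"dp": [-3,-86.5,0],"yaw": 0},
  {"dp": [-19.5,-91.9,0],"yaw": 0},
  {"dp": [-36.9,-91.3,0],"yaw": 0},
  {"dp": [-53,-84.8,0],"yaw": 0},
  {"dp": [-65.9,-73.2,0],"yaw": 0},
  {"dp": [-74,-57.9,0],"yaw": 0},
  {"dp": [-76.5,-40.7,0],"yaw": 0},
])

```text
clock: 16.9
eef_pos: [613.9, 165.1, 127.1]
tcp_rot: [3.141, 0.0, 1.92]
contact_force: [-6.2, 4.6, 12.8]
opening: 0.187
grasp_force: 41.3
```

```bash
python3 v.py 595.5 211.8 50 -5 0; cat >> w.py <<'E'
print("D");rows([pt(a) for a in (662,672,682,688,692)],pt(652))
E
python3 w.py | tail -6
```

```text
16.9 [613.91054091 165.08395302 127.05058892] 110.00020306901949 [-6.17160079  4.59424132 12.84321697] 0.18722195690139437 41.33246633410174
50.212917284216736 -68.49086906631135
tang -4.057328983166985 rad -6.564946041568955
D
[1.1, 8.7, -0.0] yaw 0.0
[3.6, 17.0, -0.0] yaw 0.0
[7.6, 24.8, -0.0] yaw 0.0
[10.6, 29.0, -0.0] yaw 0.0
[12.8, 31.7, -0.0] yaw 0.0
```

Call:
carry_out([
  {"dp": [1.1,8.7,0],"yaw": 0},
  {"dp": [3.6,17,0],"yaw": 0},
  {"dp": [7.6,24.8,0],"yaw": 0},
  {"dp": [10.6,29,0],"yaw": 0},
  {"dp": [12.8,31.7,0],"yaw": 0},
  {"dp": [12.8,31.7,0],"yaw": 0},
  {"dp": [12.8,31.7,0],"yaw": 0},
  {"dp": [12.8,31.7,0],"yaw": 0},
])

```text
clock: 17.9
eef_pos: [639.7, 188.7, 127.1]
tcp_rot: [3.139, 0.0, 1.92]
contact_force: [-0.6, -0.6, 9.2]
opening: 0.192
grasp_force: 41.0
```

```bash
python3 v.py 595.5 211.8 50 -5 0; python3 - <<'E'
from h import *
s=snap("side","pics/s5.png")
c=px("side",[(570,0,60)])[0]
cv2.imwrite("pics/c5.png",cv2.cvtColor(cv2.resize(s[150:360,230:510],(800,600),interpolation=cv2.INTER_CUBIC),cv2.COLOR_RGB2BGR))
E
```

```text
17.9 [639.67488019 188.67646596 127.14206783] 110.03530690837783 [-0.58727626 -0.55367055  9.24891941] 0.1918619689471304 41.04876450767733
49.860985415528916 -27.630005326827064
tang -0.762885699463924 rad -0.26280076842623684
```

View pics/c5.png

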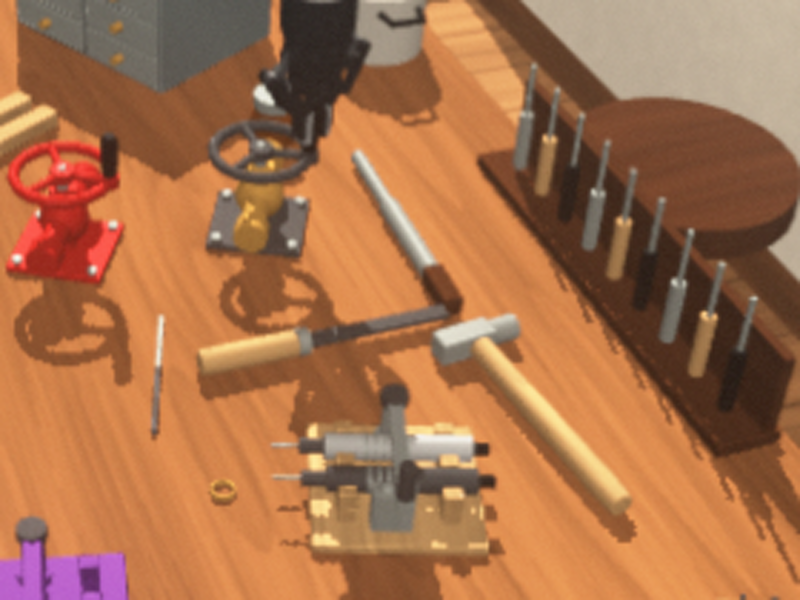

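The keeper is shut, with its knob at crop (407,480). The handle is held by the fingers at (310,145) and sits within 0.5° of where it met the stop, two turns on. The other things lie where they were.

```bash
python3 -c "
from rig import r
print(r.sign_off())"
```

```text
the job is handed in; nothing more can be done
None
```

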